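Lay out a pipe run in assembly order

TASK

Lay out the next pipe run on the marked wooden strip, in assembly order between the tee and the pipe cap that already lie on its end marks: stand the coupling on the mark next to the tee, the union on the middle mark and the bell reducer on the mark next to the cap, each centred on its mark and the same way up as you found it. Then lay the roll of thread seal tape flat and centred on top of the coupling, the first joint to be made. Leave the tee, the cap and the other things on the bench where they are.

Things in the scene. Friction and masses are not known exactly. Their poses are not given: they have to be found in the camera images.
- strip: layout strip: a fixed lath of light plywood, 110 x 480 x 6 mm, with a thin black centre line along it and five black cross marks across it. Origin at the centre of its underside; x across it, y along it, z up, top face at z = 6 mm. The marks cross the centre line at y = -200, -100, 0, +100 and +200 mm. (Behind it, from about 0.67 m ahead of the robot base, the solid shelving rises: keep the gripper and wrist short of it when swinging across.)
- tee: dark iron pipe tee lying on the strip, 66 x 61 x 49 mm, loose, on one of the two end marks (y = +200 or -200 mm on the strip, within 5 mm): it shows which end the run starts from. Origin at the centre of its underside, z up.
- cap: light grey galvanised pipe cap, a blank domed disc 73 mm across and 38 mm high, loose, on the end mark opposite the tee. Origin at the centre of its underside, z up.
- coupling: light grey galvanised pipe coupling standing on end: a short round sleeve with a collar at each end, 44 mm in diameter, 41 mm high, about 0.17 kg; its top is flat and bears the tape roll (treat it as solid). Origin at the centre of its underside, z up. Round, any grasp direction.
- union: rust-brown union standing on end: hexagonal nut in the middle of its height, round necks above and below, 47 mm across the flats (along its own x, and at 60 degrees to it either way), 54 mm across the corners (along y), 47 mm high, about 0.16 kg. Origin at the centre of its underside, z up.
- reducer: dark iron bell reducer standing on its wide end: round, pear-shaped, 54 mm in diameter in its lower half, with a narrower neck on top, 38 mm high, about 0.24 kg. Origin at the centre of its underside, z up. Round, any grasp direction; grasp it low.
- tape: roll of white thread seal tape on a tan spool lying flat, 49 mm in diameter, 14 mm thick, about 0.03 kg. Origin at the centre of its underside, z up. Round, any grasp direction.
- octagon_box: bystander: light grey octagonal junction box, 65 x 65 x 38 mm, loose, not to be moved. Origin at the centre of its underside, z up.
- carton: bystander: small orange and white carton, 76 (x) x 53 (y) x 62 mm high, loose, not to be moved. Origin at the centre of its underside, z up.
- bushing: bystander: rust-brown hexagonal bushing, 48 x 55 x 32 mm, lower than the union and with its hexagon at the top, threaded below; loose, not to be moved. Origin at the centre of its underside, z up.
Things that resemble listed ones, but are neither listed nor needed, are in the scene too. What is shaped like the reducer but purple or yellow is not meant.

How it is judged (in metres and radians):
At the end, for the whole second after the job is handed in: Coupling on the mark next to the tee, union on the middle mark, reducer on the mark next to the cap: each on the strip, upright (0.12 rad), within 13 mm of its mark along and across the strip; tape roll flat on the coupling, within 13 mm of centred; all four released and at rest (((y of tee in the frame of strip above 0 m and x of coupling in the frame of strip between -0.013 and 0.013 m and y of coupling in the frame of strip between 0.087 and 0.113 m and x of reducer in the frame of strip between -0.013 and 0.013 m and y of reducer in the frame of strip between -0.113 and -0.087 m) or (y of tee in the frame of strip below 0 m and x of coupling in the frame of strip between -0.013 and 0.013 m and y of coupling in the frame of strip between -0.113 and -0.087 m and x of reducer in the frame of strip between -0.013 and 0.013 m and y of reducer in the frame of strip between 0.087 and 0.113 m)) and x of union in the frame of strip between -0.013 and 0.013 m and y of union in the frame of strip between -0.013 and 0.013 m and z of each of coupling, union, reducer in the frame of strip below 0.012 m and angle between each of coupling, union, reducer, tape's own z axis and vertical below 0.12 rad and horizontal distance between tape and coupling below 0.013 m and z of tape in the frame of coupling between 0.036 and 0.046 m and linear speed of each of coupling, union, reducer, tape below 0.01 m/s and angular speed of each of coupling, union, reducer, tape below 0.1 rad/s); the robot touches nothing.
It fails at once if the tee is moved more than 15 mm (distance of tee from where it was at the start of the episode above 0.015 m).
It fails at once if the pipe cap is moved more than 15 mm (distance of cap from where it was at the start of the episode above 0.015 m).
It fails at once if the octagonal junction box is moved more than 15 mm (distance of octagon_box from where it was at the start of the episode above 0.015 m).
It fails at once if the carton is moved more than 15 mm (distance of carton from where it was at the start of the episode above 0.015 m).
It fails at once if the bushing is moved more than 15 mm (distance of bushing from where it was at the start of the episode above 0.015 m).
It also fails if it takes over 96 s, if anything falls off the work surface, if the arm or the gripper's body presses on something with over 40 N, if the wrist force passes 120 N, or if a joint passes its speed limit or range.

ROBOT

A 6-joint arm with a two-finger parallel gripper is mounted at the origin on a cart in front of the work surface, level with it; the furniture and walls round the work are solid. World frame = base frame: x ahead of the robot, y to its left, z up, the work surface at z = 0. Lengths are in mm, angles in rad, forces in N, time in s.
With the tool pointing down it reaches from about 300 to 775 mm from the base axis. Payload 14.6 kg.
Tool frame: the origin (TCP) lies at the very end of the fingers, on their centre line; the grasp point (between the pads) lies 19 mm behind it (grip_point_offset is the distance from the TCP to the grasp point, in mm); z points along the fingers, y is the line along which they close (so a half turn about z gives the same grasp; the last joint's range is limited). The gripper opens to 94 mm and grips with 3 to 60 N. Pads are 16 mm wide; open, the fingers measure 119 mm over their backs; the gripper's body (75 mm by 177 mm) begins 78 mm behind the grasp point.
Start: joints at [1.088, 0.3, 1.521, -0, 1.321, -0.067], TCP at [222.153, 503.127, 205.446] pointing down, gripper open.
Joint ranges: [-3.03, 3.03], [-0.79, 2.21], [0.23, 2.52], [-1.04, 4.18], [0, 3.07], [-2.55, 2.55]. Speed limits (rad/s): [2.22, 2.22, 2.57, 3.14, 3.14, 3.14].

INTERFACE

Orientations are given as [roll, pitch, yaw] about the fixed x, y, z axes, in that order (R = Rz(yaw) Ry(pitch) Rx(roll)).
In Python, from cell import read_state, camera, camera_info, sign_off, grip_point_offset gives the robot as it stands.
- The arm moves only by the shell command python3 -m handwheel 'ROWS' [FORCE]. ROWS is text: rows parted by semicolons, each of 5 numbers parted by spaces: the shift along the world's x, y, z in units of 40 mm (1.0 is 40 mm), then the turn about the world's z in units of 5 degrees (1.0 is 5 degrees), then the closure, from 0 (fully open) to 1 (shut). In form: dx dy dz yaw gripper; .... A call has 1 to 12 rows; each row shifts and turns the commanded pose from where the row before left it; what a row does not reach is not made up. A row lasts 1/12 s, in which the tool goes at most 41.7 mm and 7.16 degrees, less where a joint would pass 70% of its speed; a pose out of reach is approached as far as the arm can. A call is refused whole if a number of a shift passes 1 or a number of a turn 1, either way. A call with a gripper value outside its range is refused whole. The fingers move at their own pace and stop on an object; FORCE is the grip in N (left out, the last holds). Time passes only in rows, so rows that do not move let the fingers close. It gives the time, the measured TCP pose, the force, the opening and the grip force at its end, in the units of the state.
- read_state(): the state, without advancing time (a new reading comes with each control period).
- camera(name): name is "side" or "top" or "wrist"; returns (picture, depth): 420x560x3 uint8, red, green, blue; 420x560 float32, mm along the optical axis (not along the pixel's ray), 0 where there is no reading.
- camera_info(name): a dict with "intrinsics" (3x3 intrinsics, pixels), "k1" (the pictures are not rectified: a ray, as slopes to the right and down, at radius r is drawn at 1 + k1 r^2 times it, then the intrinsics apply), "world_from_camera" (4x4, takes a point from camera to world coordinates). Camera axes: x right, y down, z forward; pixel columns grow to the right and rows downward; lengths in mm; the calibration is good to about 2 mm. A picture is of the moment at which its call begins: read the wrist's pose just before it. camera_info takes no time and is no camera call; for the wrist camera it gives the pose at the moment of the call.
- sign_off(): hands the job in; it is judged then, once.
The state is a dict: "clock": time; "joints": joint angles; "qd": joint speeds; "effort": joint torques, N m; "eef_pos": TCP position; "eef_rot": TCP orientation; "wrist_force": force on the tool from outside, world axes, zero at the start; "moment": the same for the moment, N m; "finger_gap": finger opening in mm; "finger_force": force on a finger pad.
Only numpy, scipy, OpenCV 4.12 (cv2) and the standard library are available. Lean on these libraries where they do the work, as an engineer would, in place of code of your own. Each camera call takes 0.05 s, during which the arm holds its last target. There are 200 camera calls.

## Working session

There is one attempt and no reset: what is moved stays moved. The work goes in short steps, Python scripts to look and compute and a shell command to move; the robot and the scene stay as the last step left them, time stands still between calls to the robot, and variables do not carry over. Pictures are saved under pics/ and viewed, at most 14 in all, crops included, and the job is handed in when it is done.

```bash
mkdir -p pics
cat > h.py <<'E'
import numpy as np, cv2
from cell import *
def grab(n,f):
    i=camera_info(n); p,d=camera(n); cv2.imwrite(f'pics/{f}.png',p[:,:,::-1]); np.savez(f'pics/{f}.npz',p=p,d=d,K=i['intrinsics'],k1=i['k1'],T=i['world_from_camera']); return p,d,i
def load(f):
    z=np.load(f'pics/{f}.npz'); return z['p'],z['d'],dict(intrinsics=z['K'],k1=float(z['k1']),world_from_camera=z['T'])
def rays(i,uv):
    K=np.array(i['intrinsics'],float); uv=np.asarray(uv,float).reshape(-1,2)
    q=np.c_[(uv[:,0]-K[0,2])/K[0,0],(uv[:,1]-K[1,2])/K[1,1]]; s=q.copy()
    for _ in range(30): s=q/(1+i['k1']*(s**2).sum(1))[:,None]
    return np.c_[s,np.ones(len(s))]
def onplane(i,uv,z):
    T=np.array(i['world_from_camera']); r=rays(i,uv)@T[:3,:3].T; o=T[:3,3]
    return o+r*((z-o[2])/r[:,2])[:,None]
def pts(i,d):
    v,u=np.mgrid[:d.shape[0],:d.shape[1]]; T=np.array(i['world_from_camera'])
    r=rays(i,np.c_[u.ravel(),v.ravel()])*d.reshape(-1,1)
    return (r@T[:3,:3].T+T[:3,3]).reshape(d.shape+(3,))
E
python3 - <<'E'
from h import *
for n in('side','top','wrist'):
    p,d,i=grab(n,n+'0'); print(n,np.round(i['world_from_camera'],2).tolist(),i['k1'],i['intrinsics'][0][0])
print(read_state())
a=cv2.imread('pics/side0.png')
E
```

```text
side [[-0.99, -0.08, 0.08, 413.17], [-0.11, 0.57, -0.82, 827.83], [0.02, -0.82, -0.57, 653.89], [0.0, 0.0, 0.0, 1.0]] 0.02236374375825595 437.7854588473914
top [[-0.0, -1.0, 0.07, 409.32], [-1.0, 0.01, 0.01, -71.2], [-0.01, -0.07, -1.0, 1329.66], [0.0, 0.0, 0.0, 1.0]] -0.15099499058974533 481.54201707500204
wrist [[0.4, 0.89, 0.23, 155.4], [0.92, -0.39, -0.1, 532.73], [-0.0, 0.25, -0.97, 383.15], [0.0, 0.0, 0.0, 1.0]] 0.023552831938179537 314.74169583066765
{'clock': 0.15, 'joints': array([ 1.08839348e+00,  3.00349915e-01,  1.52138914e+00,  3.72852688e-05,
        1.32070980e+00, -6.65650349e-02]), 'qd': array([ 0.00024201, -0.00060159, -0.00149662, -0.00012866, -0.00031696,
       -0.00103078]), 'effort': array([-3.14403278e-04, -5.31960475e+01, -3.52821672e+01,  7.07134930e-02,
        2.36670021e-02, -3.25432916e-05]), 'eef_pos': array([222.06734377, 502.97652761, 205.03400796]), 'eef_rot': array([-3.14074075e+00, -9.29884402e-05,  2.72574556e+00]), 'wrist_force': array([-0.57765913, -0.06709618,  0.00159895]), 'moment': array([-0.0259929 ,  0.0075492 , -0.01072677]), 'finger_force': 0.0, 'finger_gap': 94.16767127804044}
```

View pics/top0.png

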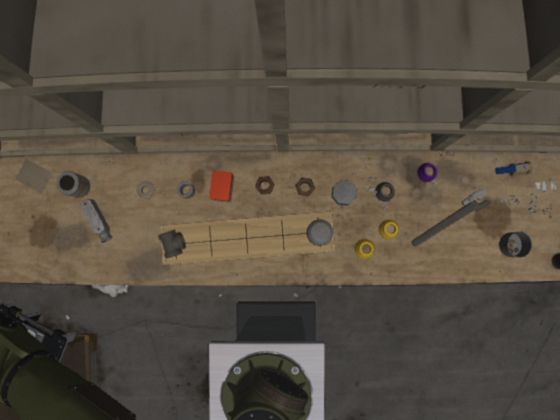

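View pics/side0.png

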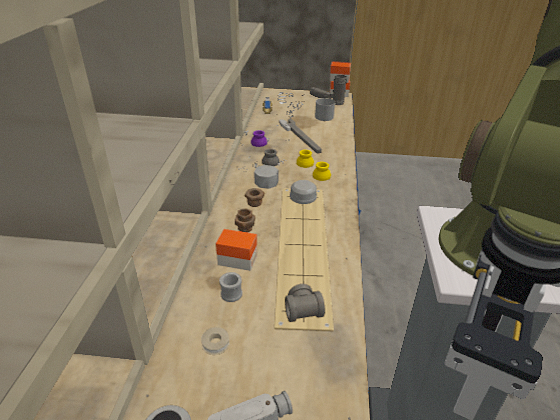

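The tee is at the left end (top 172,243) and the cap at the right end (320,232). The coupling is at (186,189), the tape at (146,190) and the dark reducer at (385,191). The shapes at (428,172), (389,229) and (366,249) are purple or yellow, so not meant. There are two rust-brown hexagons, at top (265,185) / side (245,218) and top (305,187) / side (255,196). I'll enlarge those and measure.

Run:
```python
from h import *
p,d,i=load('side0'); a=p[135:250,215:330,::-1]; b=p[260:365,190:295,::-1]
A=np.hstack([cv2.resize(a,(400,400),interpolation=2),cv2.resize(b,(400,400),interpolation=2)])
cv2.imwrite('pics/crop1.png',A)
p,d,i=load('top0'); P=pts(i,d); z=P[:,:,2]
print('table z',np.median(z[200:210,60:80]),np.median(z[200:212,190:300]))
z0=np.median(z[200:212,190:300])
m=((z-z0>9)&(z-z0<90)).astype(np.uint8); m[:160]=0; m[272:]=0
n,l,s,c=cv2.connectedComponentsWithStats(m)
for k in range(1,n):
    if s[k,4]>30:
        q=P[l==k]; 
        cs,_=cv2.findContours((l==k).astype(np.uint8),0,2); (cx,cy),r=cv2.minEnclosingCircle(cs[0])
        h=np.percentile(q[:,2],90)
        print(np.round(c[k]),s[k,4],'h',round(h-z0),'med',np.round((q.min(0)+q.max(0))/2),'ext',np.round(np.ptp(q,axis=0)),'circ',np.round(onplane(i,[[cx,cy]],h)[0]))
# strip by colour
hsv=cv2.cvtColor(p,cv2.COLOR_RGB2HSV)
for u,v in((230,250),(230,210)): print(hsv[v,u])
```

```text
table z -0.15418487284989624 -0.20121276156646672
[515. 169.] 372 h 54 med [ 630. -697.   33.] ext [ 43. 127.  49.] circ [ 622. -687.   54.]
[427. 172.] 220 h 39 med [ 620. -452.   26.] ext [51. 47. 34.] circ [ 616. -446.   39.]
[ 73. 184.] 609 h 88 med [589. 530.  50.] ext [66. 76. 80.] circ [584. 517.  88.]
[221. 186.] 661 h 65 med [580. 116.  40.] ext [82. 60. 61.] circ [578. 113.  65.]
[264. 185.] 207 h 48 med [584.  -1.  32.] ext [48. 52. 43.] circ [580.  -2.  48.]
[305. 186.] 203 h 35 med [ 578. -110.   25.] ext [47. 52. 26.] circ [ 578. -110.   35.]
[553. 183.] 32 h 41 med [ 583. -818.   26.] ext [32. 21. 33.] circ [ 581. -811.   41.]
[144. 189.] 195 h 18 med [577. 337.  15.] ext [46. 49. 13.] circ [576. 335.  18.]
[185. 189.] 176 h 43 med [573. 216.  27.] ext [44. 45. 37.] circ [570. 213.  43.]
[344. 192.] 504 h 41 med [ 562. -217.   26.] ext [65. 65. 35.] circ [ 560. -216.   40.]
[538. 186.] 36 h 34 med [ 579. -775.   22.] ext [29. 24. 25.] circ [ 578. -766.   33.]
[384. 191.] 234 h 40 med [ 567. -331.   27.] ext [51. 54. 36.] circ [ 563. -325.   40.]
[456. 215.] 840 h 20 med [ 494. -520.   17.] ext [155. 228.  15.] circ [ 494. -508.   19.]
[ 95. 219.] 623 h 40 med [490. 473.  27.] ext [122.  91.  36.] circ [489. 469.  39.]
[319. 232.] 582 h 46 med [ 456. -148.   30.] ext [85. 74. 42.] circ [ 455. -151.   46.]
[388. 229.] 237 h 40 med [ 460. -339.   26.] ext [52. 56. 35.] circ [ 459. -334.   40.]
[172. 243.] 532 h 54 med [425. 253.  34.] ext [75. 75. 51.] circ [426. 247.  54.]
[516. 244.] 551 h 60 med [ 415. -693.   37.] ext [71. 75. 57.] circ [ 414. -682.   60.]
[364. 249.] 217 h 39 med [ 409. -272.   27.] ext [52. 50. 35.] circ [ 408. -269.   39.]
[556. 261.] 99 h 44 med [ 367. -826.   31.] ext [43. 19. 44.] circ [ 368. -817.   44.]
[ 18 102 140]
[ 17  86 122]
```

View pics/crop1.png

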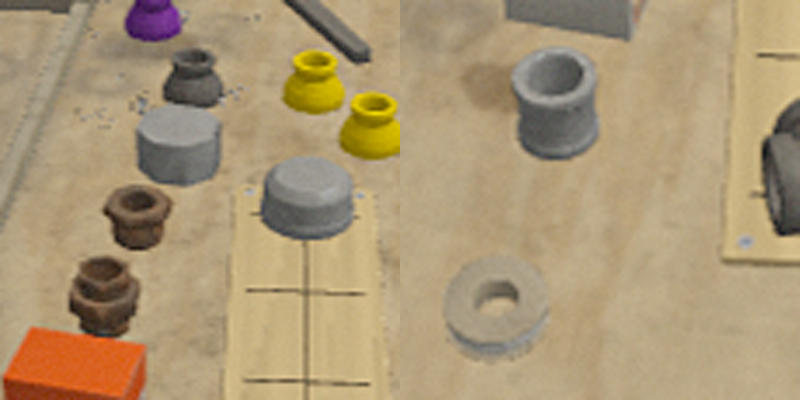

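Left crop: the rust part at (103,295) has its nut at mid-height and is 47 mm high, so it is the **union**. The one at (138,215) has its hexagon on top and is 32 mm high, so it is the bushing. The dark pear at (193,77) is the reducer. Right crop: coupling at (557,100), tape at (497,305). Next I'll measure the strip marks.

```bash
cat > strip.py <<'E'
from h import *
def strip(f,poly=None,dbg=False):
    p,d,i=load(f); P=pts(i,np.where(d>0,d,1)); X=onplane(i,np.stack(np.meshgrid(np.arange(560),np.arange(420)),-1).reshape(-1,2),6).reshape(420,560,3)
    th=np.arctan2(402,-29)*0+np.arctan2(-(455-425),-( -150-250))*0
    c=np.array([441.,50.]); ax=np.array([-0.07,1.0]); ax/=np.linalg.norm(ax)
    g=cv2.cvtColor(p,cv2.COLOR_RGB2GRAY).astype(float); dark=cv2.morphologyEx(g.astype(np.uint8),cv2.MORPH_BLACKHAT,np.ones((9,9)))
    for it in range(4):
        n=np.array([ax[1],-ax[0]]); D=X[:,:,:2]-c; s=D@ax; t=D@n
        ok=(dark>25)&(np.abs(P[:,:,2]-6)<9)
        cl=ok&(np.abs(t)<10)&(np.abs(s)<150)&(np.abs((s+50)%100-50)*0+np.minimum(np.abs(s%100),100-s%100)>12)
        k=np.polyfit(s[cl],t[cl],1,w=dark[cl]); 
        offs=[]
        for m in(-100,0,100):
            q=ok&(np.abs(s-m)<14)&(np.abs(t)<42)&(np.abs(t)>8)
            if q.sum()>8: offs.append(np.average(s[q],weights=dark[q])-m)
        c=c+n*k[1]+ax*np.mean(offs); ax=ax+n*k[0]; ax/=np.linalg.norm(ax)
    print(f,'c',c.round(1),'ax',ax.round(4),'marks',{m:(c+ax*m).round(1).tolist() for m in(-100,0,100)},'offs',np.round(offs,1),cl.sum())
    return c,ax
if __name__=='__main__':
    strip('top0'); strip('side0')
    for f in ('top0','side0'):
        p,d,i=load(f); P=pts(i,d); 
        for n,x,y,h in(('coup',572,215,41),('union',582,-1,47),('red',567,-330,38),('tape',577,336,14)):
            q=P[(np.hypot(P[:,:,0]-x,P[:,:,1]-y)<45)&(np.abs(P[:,:,2]-h)<4)]
            (cx,cy),r=cv2.minEnclosingCircle(q[:,:2].astype(np.float32)); print(f,n,round(cx,1),round(cy,1),round(r,1),len(q))
E
python3 strip.py
```

```text
top0 c [439.9  51.2] ax [-0.078  0.997] marks {-100: [447.7, -48.5], 0: [439.9, 51.2], 100: [432.1, 150.8]} offs [-0.2 -0.1  0.4] 99
side0 c [439.6  50. ] ax [-0.0751  0.9972] marks {-100: [447.1, -49.8], 0: [439.6, 50.0], 100: [432.1, 149.7]} offs [-0.2  0.2  0.1] 113
top0 coup 572.6 215.7 22.5 107
top0 union 583.5 -0.5 19.2 69
top0 red 566.4 -331.1 19.5 68
top0 tape 577.1 336.8 24.9 167
side0 coup 573.1 218.4 22.6 205
side0 union 583.3 2.0 20.6 91
side0 red 566.1 -329.7 21.2 56
side0 tape 577.2 338.6 25.9 445
```

```bash
python3 -m handwheel '0.9 -0.6 0.3 0.96 0; 0.9 -0.6 0 0.95 0; 0.9 -0.8 0 0.95 0; 0.9 -0.9 0 0.95 0; 0.9 -1 0 0.95 0; 0.9 -1 0 0 0;0.9 -1 0 0 0;0 -1 0 0 0; 0 0 0 0 0;0 0 0 0 0'
python3 - <<'E'
from h import *
print(read_state()['eef_pos'],read_state()['eef_rot']); grab('wrist','w1')
E
```

```text
clock: 0.98
eef_pos: [434.8, 266.3, 216.6]
eef_rot: [-3.142, -0.0, 3.138]
wrist_force: [0.1, -0.3, 0.5]
finger_gap: 94.1
finger_force: 0.0
[434.81324918 266.2908082  216.59904197] [-3.14154294e+00 -1.47084964e-04  3.13821443e+00]
```

View pics/w1.png

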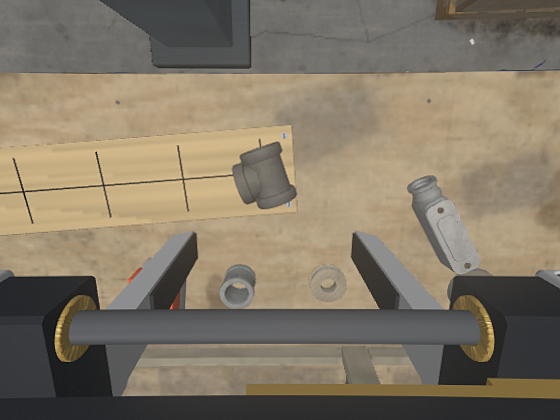

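The wrist view shows the tee at (265,178), coupling at (238,290), tape at (327,282) and cross marks at (185,178), (104,185) and (23,190).

Run:
```python
from strip import *
strip('w1')
p,d,i=load('w1'); P=pts(i,d)
for n,x,y,h in(('coup',573,217,41),('tape',577,337,14)):
    q=P[(np.hypot(P[:,:,0]-x,P[:,:,1]-y)<45)&(np.abs(P[:,:,2]-h)<5)]
    (cx,cy),r=cv2.minEnclosingCircle(q[:,:2].astype(np.float32)); print(n,round(cx,1),round(cy,1),round(r,1),len(q))
```

```text
w1 c [440.3  52.2] ax [-0.0789  0.9969] marks {-100: [448.2, -47.5], 0: [440.3, 52.2], 100: [432.5, 151.9]} offs [ 0.2  0.  -0.2] 371
coup 573.0 218.4 22.3 561
tape 576.3 339.0 25.2 806
```

```bash
python3 -m handwheel '0.86 -0.3 0 0 0.22;0.86 -0.3 0 0 0.22;0.86 -0.31 0 0 0.22;0.87 -0.31 0 0 0.22;0 0 -0.9 0 0.22;0 0 -0.9 0 0.22;0 0 -0.9 0 0.22;0 0 -0.6 0 0.22; 0 0 0 0 0.22;0 0 0 0 0.22' 25
```

```text
clock: 1.87
eef_pos: [572.0, 220.0, 84.3]
eef_rot: [-3.141, -0.002, -3.141]
wrist_force: [1.2, 0.3, 1.4]
finger_gap: 73.3
finger_force: 0.0
```

```bash
python3 -m handwheel '0.02 -0.06 -0.6 0 0.22;0 0 -0.6 0 0.22;0 0 -0.5 0 0.22;0 0 -0.24 0 0.22;0 0 0 0 0.22;0 0 0 0 0.7;0 0 0 0 0.7;0 0 0 0 0.7;0 0 0 0 0.7;0 0 0 0 0.7;0 0 0 0 0.7;0 0 0 0 0.7' 25
```

```text
clock: 2.87
eef_pos: [573.6, 216.8, 7.8]
eef_rot: [3.141, 0.001, 3.141]
wrist_force: [-1.7, 0.2, 7.2]
finger_gap: 42.1
finger_force: 25.0
```

```bash
python3 -m handwheel '0 0 0.5 0 0.7;0 0 0.8 0 0.7;0 0 0.8 0 0.7;-0.5 -0.23 0.2 0 0.7;-0.75 -0.35 0 0 0.7;-0.75 -0.35 0 0 0.7;-0.75 -0.35 0 0 0.7;-0.5 -0.235 0 0 0.7;-0.28 -0.13 0 0 0.7;0 0 0 0 0.7;0 0 0 0 0.7'
```

```text
clock: 3.78
eef_pos: [432.3, 150.7, 99.3]
eef_rot: [3.141, 0.001, 3.141]
wrist_force: [1.2, 0.2, -1.9]
finger_gap: 42.5
finger_force: 25.0
```

```bash
python3 -m handwheel '0 0 -0.6 0 0.7;0 0 -0.6 0 0.7;0 0 -0.5 0 0.7;0 0 -0.25 0 0.7;0 0 -0.15 0 0.7;0 0 -0.03 0 0.7;0 0 0 0 0.7'
```

```text
clock: 4.37
eef_pos: [432.7, 150.9, 14.0]
eef_rot: [3.142, 0.0, 3.141]
wrist_force: [0.3, -0.8, -2.8]
finger_gap: 42.4
finger_force: 25.0
```

Release, rise and go back to look at the tape and the placement.

```bash
python3 -m handwheel '0 0 0 0 0.55;0 0 0 0 0.3;0 0 0 0 0.22;0 0 0 0 0.22;0 0 0.6 0 0.22;0 0 0.9 0 0.22;0 0 0.9 0 0.22;0 0.9 0.1 0 0.1;0 0.9 0 0 0;0 0.9 0 0 0;0 0 0 0 0; 0 0 0 0 0'
python3 - <<'E'
from strip import *
grab('wrist','w2'); p,d,i=load('w2'); P=pts(i,d)
for n,x,y,h in(('coup',432,151,47),('tape',577,337,14)):
    q=P[(np.hypot(P[:,:,0]-x,P[:,:,1]-y)<45)&(np.abs(P[:,:,2]-h)<5)]
    (cx,cy),r=cv2.minEnclosingCircle(q[:,:2].astype(np.float32)); print(n,round(cx,1),round(cy,1),round(r,1),len(q))
E
```

```text
clock: 5.37
eef_pos: [431.7, 259.8, 113.8]
eef_rot: [-3.142, 0.0, -3.139]
wrist_force: [1.4, 0.4, 0.2]
finger_gap: 93.9
finger_force: 0.0
coup 432.1 151.0 22.1 1378
tape 583.4 338.5 22.9 542
```

View pics/w2.png

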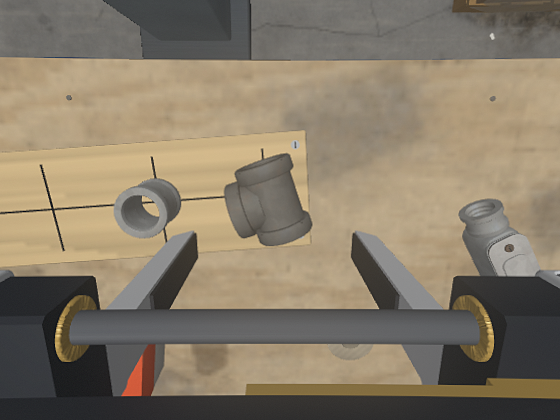

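The coupling stands on its mark (145,208) next to the tee. Now the tape.

```bash
python3 -m handwheel '0.7 0.38 0 0 0.1;0.8 0.43 0 0 0.1;0.8 0.43 0 0 0.1;0.75 0.41 0 0 0.1;0.4 0.22 -0.3 0 0.1;0.17 0.1 -0.6 0 0.1;0 0 -0.6 0 0.1;0 0 -0.5 0 0.1;0 0 0 0 0.1;0 0 0 0 0.1' 12
```

```text
clock: 6.25
eef_pos: [576.9, 336.1, 33.5]
eef_rot: [-3.141, -0.002, 3.14]
wrist_force: [-1.3, -0.0, 0.3]
finger_gap: 84.8
finger_force: 0.0
```

```bash
python3 -m handwheel '0 0.06 -0.4 0 0.1;0 0 -0.27 0 0.1;0 0 -0.08 0 0.1;0 0 0 0 0.3;0 0 0 0 0.65;0 0 0 0 0.65;0 0 0 0 0.65;0 0 0 0 0.65;0 0 0 0 0.65;0 0 0 0 0.65;0 0 0 0 0.65' 8
```

```text
clock: 7.17
eef_pos: [577.0, 339.9, 4.1]
eef_rot: [3.141, 0.0, 3.141]
wrist_force: [-0.1, -0.0, 3.0]
finger_gap: 48.0
finger_force: 8.0
```

```bash
python3 -m handwheel '0 0 0.5 0 0.65;0 0 0.9 0 0.65;0 0 0.9 0 0.65;-0.3 -0.4 0.6 0 0.65;-0.5 -0.65 0 0 0.65;-0.55 -0.72 0 0 0.65;-0.55 -0.72 0 0 0.65;-0.55 -0.72 0 0 0.65;-0.5 -0.65 0 0 0.65;-0.4 -0.52 0 0 0.65;-0.27 -0.34 0 0 0.65;0 0 0 0 0.65'; python3 -m handwheel '0 0 0 0 0.65'
```

```text
clock: 8.17
eef_pos: [430.5, 149.3, 120.0]
eef_rot: [-3.141, -0.0, 3.14]
wrist_force: [0.0, 0.4, -1.4]
finger_gap: 48.5
finger_force: 8.0
clock: 8.25
eef_pos: [432.2, 150.9, 120.3]
eef_rot: [3.141, 0.001, 3.14]
wrist_force: [0.5, 0.2, -0.7]
finger_gap: 48.0
finger_force: 8.0
```

```bash
python3 -m handwheel '0 0 -0.5 0 0.65;0 0 -0.5 0 0.65;0 0 -0.35 0 0.65;0 0 -0.2 0 0.65;0 0 -0.12 0 0.65;0 0 -0.04 0 0.65;0 0 0 0 0.65;0 0 0 0 0.65'
```

```text
clock: 8.92
eef_pos: [432.5, 151.3, 52.0]
eef_rot: [3.141, 0.001, 3.141]
wrist_force: [-0.9, 0.1, -0.7]
finger_gap: 48.4
finger_force: 8.0
```

```bash
python3 -m handwheel '0 0 -0.02 0 0.6;0 0 0 0 0.5;0 0 0 0 0.35;0 0 0 0 0.22;0 0 0 0 0.22;0 0 0.5 0 0.22;0 0 0.9 0 0.22;0 0 0.9 0 0.22;0 0 0.9 0 0.22;0 -0.7 0.6 0 0;0 -0.9 0 0 0;0 -0.9 0 0 0'; python3 -m handwheel '0 -0.4 0 0 0;0 0 0 0 0; 0 0 0 0 0'
python3 - <<'E'
from strip import *
grab('wrist','w3'); p,d,i=load('w3'); P=pts(i,d)
for n,x,y,h in(('tape',432,151,61),('union',583,0,47)):
    q=P[(np.hypot(P[:,:,0]-x,P[:,:,1]-y)<45)&(np.abs(P[:,:,2]-h)<4)]
    (cx,cy),r=cv2.minEnclosingCircle(q[:,:2].astype(np.float32)); print(n,round(cx,1),round(cy,1),round(r,1),len(q))
strip('w3')
# hex: points of nut above table, height band 15..35
q=(np.hypot(P[:,:,0]-583,P[:,:,1])<40)&(P[:,:,2]>8)
v,u=np.nonzero(q); print(u.min(),u.max(),v.min(),v.max())
a=p[max(v.min()-15,0):v.max()+15,u.min()-15:u.max()+15,::-1]; s=500/max(a.shape[:2])
cv2.imwrite('pics/w3c.png',np.hstack([cv2.resize(p[:,:,::-1],(420,315)),cv2.resize(cv2.resize(a,None,fx=s,fy=s,interpolation=2),(360,315))]))
E
```

```text
clock: 9.92
eef_pos: [432.3, 50.3, 204.0]
eef_rot: [3.142, 0.003, -3.14]
wrist_force: [0.2, -0.0, -0.8]
finger_gap: 89.8
finger_force: 0.0
clock: 10.17
eef_pos: [432.0, 34.7, 202.6]
eef_rot: [3.141, -0.0, 3.139]
wrist_force: [-0.1, 0.4, -1.1]
finger_gap: 94.0
finger_force: 0.0
tape 431.6 150.8 24.5 1408
union 579.2 1.0 17.6 157
w3 c [440.1  51.2] ax [-0.0778  0.997 ] marks {-100: [447.9, -48.5], 0: [440.1, 51.2], 100: [432.3, 150.9]} offs [ 1.   0.8 -1.7] 449
227 269 284 308
```

View pics/w3c.png

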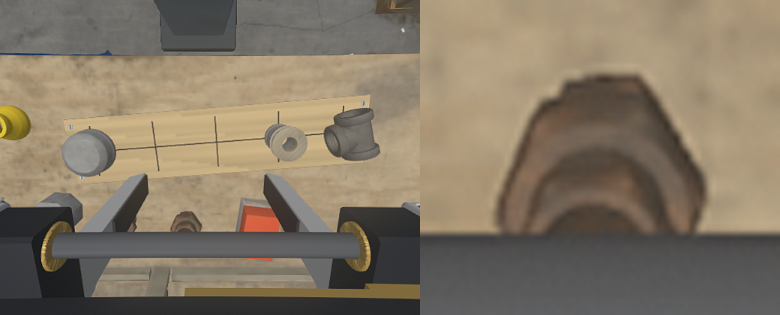

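The tape lies on the coupling (287,142 in the left view). The bar hides half of the union, so I'll move 80 mm forward to see its hexagon.

```bash
python3 -m handwheel '0.7 -0.2 0.5 0 0;0.8 -0.3 0.3 0 0;0.6 -0.3 0 0 0;0 0 0 0 0;0 0 0 0 0'
python3 - <<'E'
from strip import *
grab('wrist','w4'); p,d,i=load('w4'); P=pts(i,d)
q=(np.hypot(P[:,:,0]-583,P[:,:,1])<40)&(P[:,:,2]>8)
T=np.array(i['world_from_camera']); print(T[:3,3].round())
# nut silhouette: points with z in 12..36 projected
for lo,hi in((14,36),(28,36)):
    b=P[q&(P[:,:,2]>lo)&(P[:,:,2]<hi)][:,:2]; 
    r=np.array([(np.ptp(b@[np.cos(t),np.sin(t)])) for t in np.radians(range(0,180,10))]); print(lo,len(b),r.round(0))
    print('mid',((b.min(0)+b.max(0))/2).round(1))
b=P[q&(np.abs(P[:,:,2]-47)<4)][:,:2].astype(np.float32); print('top',cv2.minEnclosingCircle(b),len(b))
v,u=np.nonzero(q); print(u.min(),u.max(),v.min(),v.max())
a=p[max(v.min()-15,0):v.max()+15,u.min()-15:u.max()+15,::-1]; s=560/max(a.shape[:2])
cv2.imwrite('pics/w4c.png',cv2.resize(a,None,fx=s,fy=s,interpolation=2))
E
```

```text
clock: 10.63
eef_pos: [516.3, 3.9, 233.7]
eef_rot: [3.141, -0.002, -3.141]
wrist_force: [0.1, -0.0, -0.7]
finger_gap: 93.8
finger_force: 0.0
[444.   4. 412.]
14 608 [48. 49. 52. 53. 53. 51. 49. 49. 51. 52. 52. 51. 49. 49. 52. 53. 53. 51.]
mid [583.2   1.1]
28 453 [48. 48. 51. 52. 51. 49. 47. 48. 51. 52. 52. 50. 48. 49. 52. 53. 53. 51.]
mid [583.2   1.2]
top ((583.399658203125, 1.3766884803771973), 19.311599731445312) 318
252 292 214 250
```

View pics/w4c.png

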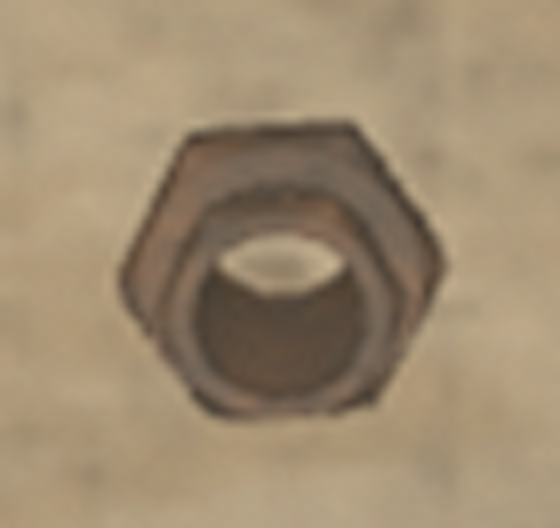

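Hexagon flats face about 4°, 64° and 124° from x, so I'll turn −26° to close along 64°.

```bash
python3 -m handwheel '0.5 -0.07 0 -0.9 0.2;0.6 0 0 -0.9 0.2;0.4 0 -0.3 -0.9 0.2;0.17 0 -0.7 -0.9 0.2;0 0 -0.9 -0.9 0.2;0 0 -0.9 -0.7 0.2;0 0 -0.9 0 0.2;0 0 -0.9 0 0.2;0 0 -0.5 0 0.2;0 0 0 0 0.2;0 0 0 0 0.2' 25
```

```text
clock: 11.6
eef_pos: [582.2, 1.2, 30.8]
eef_rot: [-3.141, -0.001, 2.688]
wrist_force: [0.6, -0.3, 0.2]
finger_gap: 75.0
finger_force: 0.0
```

```bash
python3 -m handwheel '0.02 0 -0.4 0 0.2;0 0 -0.22 0 0.2;0 0 0 0 0.2;0 0 0 0 0.6;0 0 0 0 0.65;0 0 0 0 0.65;0 0 0 0 0.65;0 0 0 0 0.65;0 0 0 0 0.65;0 0 0 0 0.65'
```

```text
clock: 12.43
eef_pos: [583.9, 0.3, 6.3]
eef_rot: [3.141, 0.001, 2.687]
wrist_force: [-0.8, 0.8, 5.0]
finger_gap: 46.3
finger_force: 25.0
```

```bash
python3 -m handwheel '0 0 0.5 0 0.65;0 0 0.8 0 0.65;0 0 0.7 0 0.65;-0.4 0.14 0.2 0 0.65;-0.7 0.25 0 0 0.65;-0.8 0.28 0 0 0.65;-0.8 0.28 0 0 0.65;-0.6 0.22 0 0 0.65;-0.29 0.1 0 0 0.65;0 0 0 0 0.65;0 0 0 0 0.65'
```

```text
clock: 13.35
eef_pos: [440.3, 51.1, 94.0]
eef_rot: [3.141, 0.0, 2.688]
wrist_force: [-0.4, -0.7, -1.8]
finger_gap: 46.2
finger_force: 25.0
```

```bash
python3 -m handwheel '0 0 -0.6 0 0.65;0 0 -0.6 0 0.65;0 0 -0.45 0 0.65;0 0 -0.25 0 0.65;0 0 -0.11 0 0.65;0 0 -0.02 0 0.65;0 0 0 0 0.65'
```

```text
clock: 13.93
eef_pos: [440.8, 50.9, 12.9]
eef_rot: [3.141, 0.0, 2.687]
wrist_force: [-0.4, -0.1, -2.3]
finger_gap: 46.3
finger_force: 25.0
```

```bash
python3 -m handwheel '0 0 0 0 0.5;0 0 0 0 0.35;0 0 0 0 0.22;0 0 0 0 0.22;0 0 0.5 0 0.22;0 0 0.9 0 0.22;0 0 0.9 0 0.22;0 0 0.9 0 0.22;0 0 0.9 0 0.22;0 0 0.9 0.9 0;0 -0.6 0.4 0.9 0;0 -0.9 0 0.9 0'; python3 -m handwheel '0.1 -0.9 0 0.9 0;0.2 -0.9 0 0.9 0;0.2 -0.9 0 0.7 0;0.2 -0.9 0 0 0;0.2 -0.9 0 0 0;0.2 -0.9 0 0 0;0.2 -0.9 0 0 0;0.2 -0.9 0 0 0;0 -0.6 0 0 0;0 0 0 0 0;0 0 0 0 0'
python3 - <<'E'
from strip import *
grab('wrist','w5'); p,d,i=load('w5'); P=pts(i,d)
for n,x,y,h in(('red',566,-330,38),):
    q=P[(np.hypot(P[:,:,0]-x,P[:,:,1]-y)<45)&(np.abs(P[:,:,2]-h)<4)]
    (cx,cy),r=cv2.minEnclosingCircle(q[:,:2].astype(np.float32)); print(n,round(cx,1),round(cy,1),round(r,1),len(q))
q=P[(np.hypot(P[:,:,0]-566,P[:,:,1]+330)<45)&(P[:,:,2]>8)][:,:2]; print('body',(q.min(0)+q.max(0))/2,np.ptp(q,axis=0))
E
```

```text
clock: 14.93
eef_pos: [441.3, -8.2, 232.9]
eef_rot: [3.14, 0.007, 2.93]
wrist_force: [0.9, -0.3, -0.2]
finger_gap: 89.9
finger_force: 0.0
clock: 15.85
eef_pos: [499.7, -321.6, 228.1]
eef_rot: [3.141, -0.001, 3.14]
wrist_force: [0.4, 0.8, 0.7]
finger_gap: 94.0
finger_force: 0.0
red 565.8 -330.9 19.2 368
body [ 552.77126537 -321.3841739 ] [62.97484785 70.74504262]
```

View pics/w5.png

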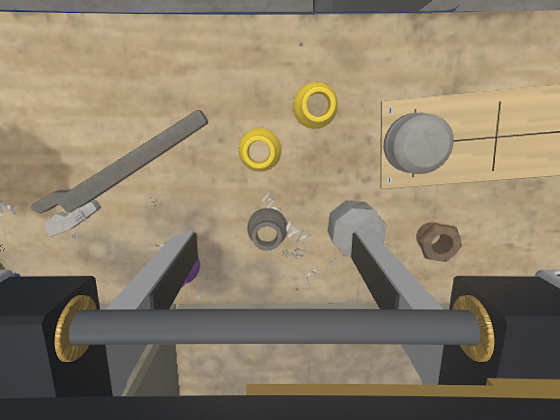

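The dark reducer is at (267,230), between the octagonal box at (357,228) and the yellow look-alike at (259,150). Grasping it low.

```bash
python3 -m handwheel '0.6 -0.1 0 0 0.2;0.7 -0.13 -0.2 0 0.2;0.355 0 -0.6 0 0.2;0 0 -0.9 0 0.2;0 0 -0.9 0 0.2;0 0 -0.9 0 0.2;0 0 -0.9 0 0.2;0 0 -0.5 0 0.2;0 0 0 0 0.2;0 0 0 0 0.2' 25
```

```text
clock: 16.73
eef_pos: [566.5, -329.0, 33.0]
eef_rot: [3.141, -0.001, -3.141]
wrist_force: [0.9, -0.0, 0.1]
finger_gap: 75.0
finger_force: 0.0
```

```bash
python3 -m handwheel '-0.02 -0.03 -0.4 0 0.2;0 0 -0.28 0 0.2;0 0 -0.07 0 0.2;0 0 0 0 0.4;0 0 0 0 0.55;0 0 0 0 0.55;0 0 0 0 0.55;0 0 0 0 0.55;0 0 0 0 0.55;0 0 0 0 0.55;0 0 0 0 0.55' 35
```

```text
clock: 17.65
eef_pos: [565.8, -331.5, 3.4]
eef_rot: [-3.141, 0.001, 3.141]
wrist_force: [-0.6, 1.9, 5.6]
finger_gap: 50.4
finger_force: 35.0
```

```bash
python3 -m handwheel '0 0 0.3 0 0.55;0 0 0.6 0 0.55;0 0 0.7 0 0.55;0 0 0.7 0 0.55;0 0 0.5 0 0.55;0 0 0 0 0.55'
```

```text
clock: 18.15
eef_pos: [566.8, -332.3, 119.8]
eef_rot: [-3.138, 0.006, 3.141]
wrist_force: [0.0, -0.4, -2.8]
finger_gap: 50.6
finger_force: 34.2
```

```bash
python3 -m handwheel '-0.16 0.4 0 0 0.55;-0.29 0.7 0 0 0.55;-0.35 0.83 0 0 0.55;-0.35 0.83 0 0 0.55;-0.35 0.83 0 0 0.55;-0.35 0.83 0 0 0.55;-0.35 0.83 0 0 0.55;-0.35 0.83 0 0 0.55;-0.25 0.6 0 0 0.55;-0.15 0.4 0 0 0.55;0 0 0 0 0.55;0 0 0 0 0.55'
python3 - <<'E'
from strip import *
p,d,i=grab('wrist','w6'); grab('side','s6'); q=load('s6')[0]
cv2.imwrite('pics/c6.png',np.hstack([p[:,:,::-1],q[:,:,::-1]])[:,:,:][::1]) ; a=cv2.imread('pics/c6.png'); cv2.imwrite('pics/c6.png',cv2.resize(a,(800,300)))
E
```

```text
clock: 19.15
eef_pos: [446.9, -47.6, 114.0]
eef_rot: [3.142, -0.001, -3.141]
wrist_force: [0.5, -0.6, -3.0]
finger_gap: 50.4
finger_force: 34.2
```

View pics/c6.png

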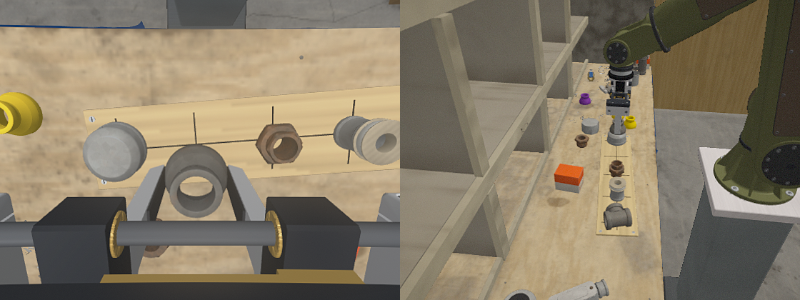

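The reducer is held upright over its mark. The union is centred at (278,144).

```bash
python3 -m handwheel '0.02 -0.02 -0.5 0 0.55;0 0 -0.7 0 0.55;0 0 -0.6 0 0.55;0 0 -0.45 0 0.55;0 0 -0.2 0 0.55;0 0 -0.12 0 0.55;0 0 -0.02 0 0.55;0 0 0 0 0.55'
```

```text
clock: 19.92
eef_pos: [448.7, -49.3, 11.5]
eef_rot: [-3.141, 0.001, 3.141]
wrist_force: [-0.2, 0.3, -3.2]
finger_gap: 50.5
finger_force: 34.2
```

Not in contact yet (2 mm to go).

```bash
python3 -m handwheel '-0.02 0.02 -0.05 0 0.55;0 0 0 0 0.55;0 0 0 0 0.5;0 0 0 0 0.42;0 0 0 0 0.35;0 0 0 0 0.3;0 0 0 0 0.3;0 0 0 0 0.3;0 0 0.3 0 0.3;0 0 0.7 0 0.3;0 0 0.9 0 0.3;0 0 0.9 0 0.3'; python3 -m handwheel '0 0 0.9 0 0.3;0 0 0.9 0 0.3;0 0 0.5 0 0;-0.5 0.8 0 0 0;0 0.9 0 0 0;0 0.9 0 0 0;0 0 0 0 0;0 0 0 0 0'
python3 - <<'E'
from strip import *
grab('wrist','w7'); grab('top','t7'); grab('side','s7')
for f in('w7','t7','s7'):
  c,ax=strip(f); n=np.array([ax[1],-ax[0]])
  p,d,i=load(f); P=pts(i,d)
  for nm,x,y,h in(('tape',432,151,61),('union',440,51,53),('red',448,-48,44)):
    q=P[(np.hypot(P[:,:,0]-x,P[:,:,1]-y)<40)&(np.abs(P[:,:,2]-h)<4)]
    if len(q)>20:
      (cx,cy),r=cv2.minEnclosingCircle(q[:,:2].astype(np.float32)); D=np.array([cx,cy])-c; print(nm,round(cx,1),round(cy,1),'r',round(r,1),'strip',(D@n).round(1),(D@ax).round(1))
w,s=load('w7')[0],load('s7')[0]
cv2.imwrite('pics/c7.png',cv2.resize(np.hstack([w,s])[:,:,::-1],(800,300)))
E
```

```text
clock: 20.92
eef_pos: [446.9, -48.0, 122.1]
eef_rot: [3.141, -0.001, 3.141]
wrist_force: [1.1, 0.2, 0.7]
finger_gap: 66.1
finger_force: 0.0
clock: 21.58
eef_pos: [427.3, 57.0, 213.0]
eef_rot: [-3.142, 0.0, -3.139]
wrist_force: [-0.2, -0.2, 0.2]
finger_gap: 93.7
finger_force: 0.0
w7 c [440.1  51.7] ax [-0.0785  0.9969] marks {-100: [448.0, -48.0], 0: [440.1, 51.7], 100: [432.3, 151.4]} offs [ 1.1  0.4 -1.5] 341
tape 431.6 151.1 r 24.5 strip -0.7 99.8
union 440.7 51.3 r 19.7 strip 0.5 -0.4
red 447.9 -48.4 r 19.1 strip -0.1 -100.4
t7 c [446.9  51. ] ax [-0.0299  0.9996] marks {-100: [449.9, -49.0], 0: [446.9, 51.0], 100: [443.9, 150.9]} offs [-0.] 19
red 447.8 -49.4 r 18.7 strip -2.1 -100.3
s7 c [446.3  52.1] ax [-0.1308  0.9914] marks {-100: [459.4, -47.1], 0: [446.3, 52.1], 100: [433.2, 151.2]} offs [-0.6 -0.  -0.5] 30
tape 430.3 150.8 r 25.7 strip -2.9 100.0
union 438.4 53.0 r 19.8 strip -7.8 2.0
red 445.6 -48.1 r 20.1 strip -13.8 -99.2
```

View pics/c7.png

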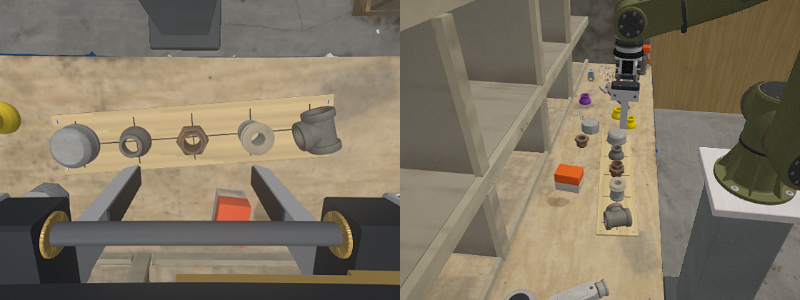

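The wrist view puts the reducer (135,143), the union (192,140) and the tape on the coupling (256,136) within 1 mm of their marks. The top and side strip fits are off only because the marks are partly hidden. The arm is clear.

```bash
python3 -c "
from cell import *
print(sign_off())"
```

```text
the job is handed in; nothing more can be done
None
```

I've handed the job in at about 22 s: the coupling with the tape flat on top, the union and the reducer all measured within about 1 mm of their marks in the last wrist view, with the arm clear; no verdict came back.

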